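# Stroke down the edging of a painting

## Robot

A 7-joint arm with a two-finger parallel gripper is mounted at the origin on the work surface. World frame = base frame: x ahead of the robot, y to its left, z up, the work surface at z = 0. Lengths are in m, angles in degrees, forces in N, time in s.
With the tool pointing down it reaches from about 0.425 to 0.875 m from the base axis. Payload 4.7 kg.
Tool frame: the origin (TCP) lies at the very end of the fingers, on their centre line; the grasp point (between the pads) lies 19 mm behind it; x points along the fingers, z is the direction in which the jaws open and shut, and the axes are right-handed (so a half turn about x gives the same grasp; the last joint's range is limited). The gripper opens to 87 mm and grips with 3 to 60 N. Pads are 19 mm wide; open, the fingers measure 117 mm over their backs; the gripper's body (75 mm by 190 mm) begins 51 mm behind the grasp point.
Start: joints at [76.037, 18.392, -4.016, 83.108, 1.295, 78.541, -3.26], TCP at [0.166, -0.629, 0.195] pointing down, gripper open.
Joint ranges: [-163.93, 163.93], [-17.29, 119.83], [-79.2, 71.16], [3.27, 140.29], [-89.18, 269.18], [5.43, 117.66], [-154.24, 154.24]. Speed limits (degrees/s): [147.25, 147.25, 180, 180, 180, 180, 180].

## Interface

Orientations are given as [roll, pitch, yaw] about the fixed x, y, z axes, in that order (R = Rz(yaw) Ry(pitch) Rx(roll)).
In Python, from cell import env gives the robot as it stands. The module is installed in compiled form; this text tells all that it offers.
- The arm moves only by the tool drive_tool, never from a script. Its argument "increments" is a list of rows, each a list of 2 entries, a list of its own where there are three numbers: the shift along the tool's x, y, z scaled (see below), then the turn, a rotation vector about the tool's x, y, z scaled (see below). In form: [[[dx, dy, dz], [wx, wy, wz]], ...]. A call has 1 to 10 rows; each row shifts and turns the commanded pose from where the row before left it, along the tool's axes as they then stand; what a row does not reach is not made up. The controller multiplies each number of a shift by 0.04 m and each number of a turn by 120 degrees. A row lasts 1/10 s, in which the tool goes at most 50 mm and 8.59 degrees, less where a joint would pass 70% of its speed; a pose out of reach is approached as far as the arm can. A call with a number of a shift or a turn outside -1 to 1 is refused whole. A call with a gripper value outside its range is refused whole. "hand" is the gripper's target within -1 to 1 (fully open at 1, half-way at 0, shut at -1), set as the call begins (left out, the last holds). The fingers move at their own pace and stop on an object; "squeeze" is the grip in N (left out, the last holds). Time passes only in rows, so rows that do not move let the fingers close. It gives the time, the measured TCP pose, the force and the opening at its end, in the units of the state.
- env.get_obs(): the state, without advancing time (a new reading comes with each control period).
- env.read_camera(name): name is "scene" or "top" or "wrist"; returns a dict with "frame" (384x512x3 uint8, red, green, blue), "fx", "fy", "cx", "cy" (pixels), "R" (3x3) and "t" (3): a world point X has camera coordinates R X + t. Camera axes: x right, y down, z forward; pixel columns grow to the right and rows downward; lengths in m; the calibration is good to about 2 mm. A picture is of the moment at which its call begins. There is no depth.
- env.sign_off(): hands the job in, once; it reports no verdict.
The state is a dict: "time_s": time; "qpos": joint angles; "joint_velocities": joint speeds; "effort": joint torques, N m; "tool_pos": TCP position; "tool_rot": TCP orientation; "force": force on the tool from outside, world axes, zero at the start; "wrist_torque": the same for the moment, N m; "grip_width": finger opening in m.
Only numpy, scipy, OpenCV 4.12 (cv2) and the standard library are available. Lean on these libraries where they do the work, as an engineer would, in place of code of your own. Each camera call takes 0.05 s, during which the arm holds its last target.

## Task

Press the L-shaped wooden edging lightly, a few millimetres down into its foam, with closed fingertips and stroke slowly along its whole length like that, from the free end of the long leg, round the corner, to the free end of the short leg. The program finishes while holding: stay there with the fingertips still lightly pressing the short leg's free end down. Do not press hard or pull the edging up, do not touch the painted face, and leave the jar, bottle and brush where they are.

Things in the scene. Friction and masses are not known exactly. Their poses are not given: they have to be found in the camera images.
- board: Plywood work board lying fixed on the table, 400 x 400 x 12 mm; origin at the centre of its underside, z up. It carries the painting and the edging and does not move. Its place and yaw differ from run to run.
- painting: Painted panel with black and grey wavy bands on white, fixed on the board, 215 mm along x by 265 mm along y, 18 mm thick; its painted face is 30 mm above the table. Its origin is 12 mm above the board's origin, with the same axes; the panel spans x -80 to 135 mm and y -150 to 115 mm from there.
- edging (a joint): How far the edging (one rigid plain wooden L-shaped strip, 20 mm wide, 12 mm thick, on 10 mm foam along two edges of the painting) is pressed down, in m: 0 unpressed, top then 52 mm above the table; 0.008 at the bottom stop; negative if pulled up. It goes down level wherever pressed; the foam gives about 0.9 N per mm and springs back.
- long_end (a point): Point on the centre line of the edging's top face, at the free end of the long leg: x -60, y -100 mm in the board's axes, 52 mm above the table unpressed, 10 mm short of the wood's end.
- long_a (a point): Point on the centre line of the edging's top face, at a quarter of the way along the long leg: x -60, y -50 mm in the board's axes, 52 mm above the table unpressed.
- long_mid (a point): Point on the centre line of the edging's top face, at the middle of the long leg: x -60, y 0 mm in the board's axes, 52 mm above the table unpressed.
- long_b (a point): Point on the centre line of the edging's top face, at three quarters of the way along the long leg: x -60, y 50 mm in the board's axes, 52 mm above the table unpressed.
- corner (a point): Point on the centre line of the edging's top face, at the corner: x -60, y 100 mm in the board's axes, 52 mm above the table unpressed, where the two centre lines cross.
- short_mid (a point): Point on the centre line of the edging's top face, at the middle of the short leg: x 0, y 100 mm in the board's axes, 52 mm above the table unpressed.
- short_end (a point): Point on the centre line of the edging's top face, at the free end of the short leg: x 60, y 100 mm in the board's axes, 52 mm above the table unpressed, 10 mm short of the wood's end.
- jar: Pale jar with a grey lid, 52 mm across, 60 mm tall, standing on the painting inside the L; origin at the centre of its underside. To be left alone.
- bottle: Small pale bottle, 36 mm across, 78 mm tall, standing on the board outside the long leg; origin at the centre of its underside. To be left alone.
- brush: Brush about 170 mm long with a dark wooden handle, lying on the board outside the short leg; its length is along its x axis. To be left alone.

How it is judged:
By the outcome, as a careful person would: the job done as asked, in the order asked, and still so for the second after the job is handed in, while the arm keeps its last pose, push and grip.
It also fails if it takes over 54 s, if anything falls off the work surface, if the arm or the gripper's body presses on something with over 40 N, if the wrist force passes 120 N, or if a joint passes its speed limit or range.

## Working session

There is one attempt and no reset: what is moved stays moved. The work goes in short steps, Python scripts to look and compute and a tool call to move; the robot and the scene stay as the last step left them, time stands still between calls to the robot, and variables do not carry over. Pictures are saved under pics/ and viewed, and the job is handed in when it is done.

Besides the shell and the picture viewer there is one more tool, called after ">>>" as name(argument=value, ...) on one line, values as JSON. drive_tool: Moves the arm, as the interface text tells. Shifts and turns lie within -1 to 1; 1 stands for 0.04 m of shift or 120 degrees of turn. Its arguments: {"type":"object","properties":{"increments":{"type":"array"},"hand":{"type":"number"},"squeeze":{"type":"number"}},"required":["increments"]}

```bash
mkdir -p pics; ls
python3 - <<'E'
from cell import env
import cv2,numpy as np,pickle
o=env.get_obs()
for k,v in o.items(): print(k,np.round(v,4))
d={}
for n in ["scene","top","wrist"]:
    c=env.read_camera(n); d[n]=c
    cv2.imwrite(f"pics/{n}0.png",c["frame"][:,:,::-1])
    print(n,c["fx"],c["cx"],c["cy"],np.round(c["R"],3).tolist(),np.round(c["t"],3))
pickle.dump(d,open("cams0.pkl","wb"))
E
```

```text
pics
time_s 0.0
qpos [76.0354 18.4375 -4.0136 83.175   1.2953 78.5403 -3.2623]
joint_velocities [-0.0004  0.101   0.0113  0.0079 -0.1051 -0.0426  0.114 ]
effort [ 2.00000e-04 -4.91282e+01 -4.03500e-01 -3.12526e+01 -6.39000e-02
  4.37000e-02  2.00000e-04]
tool_pos [ 0.1655 -0.628   0.1937]
tool_rot [-176.4284   89.8923  108.342 ]
force [ 0.1202  0.6826 -0.1382]
wrist_torque [-0.0269 -0.0361  0.0533]
grip_width 0.0869
scene 429.8217796954345 252.78649794952545 190.8107419163909 [[0.092, 0.996, 0.014], [0.796, -0.065, -0.601], [-0.598, 0.066, -0.799]] [-0.102 -0.412  1.111]
top 473.1181541692858 256.25844671362995 184.90046557914172 [[0.024, -1.0, 0.007], [-0.997, -0.025, -0.079], [0.079, -0.005, -0.997]] [0.04  0.57  0.819]
wrist 330.6402697735757 255.91734995829825 187.5106948066364 [[0.256, -0.967, -0.002], [-0.922, -0.244, 0.3], [-0.291, -0.075, -0.954]] [-0.65  -0.037  0.392]
```

View pics/scene0.png

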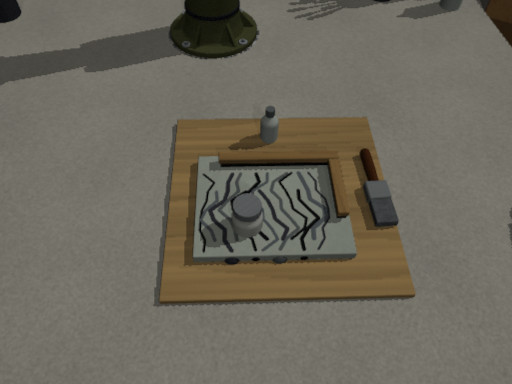

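View pics/top0.png

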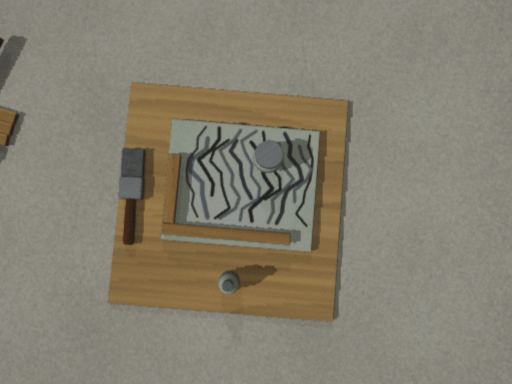

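View pics/wrist0.png

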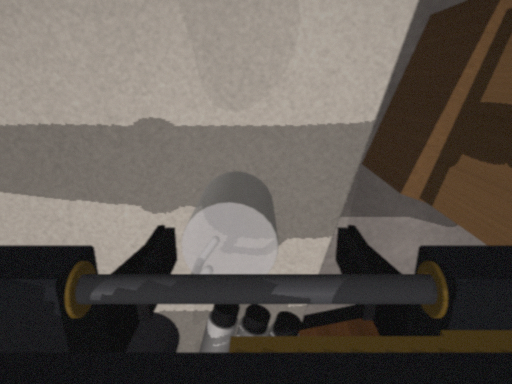

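The scene and top views show the L: long leg from about (290,239) to the corner (168,229), short leg up to (173,155) in the top picture. The board corners are near (131,83), (348,99), (334,320) and (110,303). The wrist view doesn't show the work.

```bash
cat > h.py <<'E'
import numpy as np,cv2
def ray(c,u,v,z):
    R=np.array(c["R"]);t=np.array(c["t"]);C=-R.T@t
    d=R.T@np.array([(u-c["cx"])/c["fx"],(v-c["cy"])/c["fy"],1.])
    return C+d*(z-C[2])/d[2]
def proj(c,X):
    p=np.array(c["R"])@np.array(X)+np.array(c["t"])
    return np.array([c["fx"]*p[0]/p[2]+c["cx"],c["fy"]*p[1]/p[2]+c["cy"]])
E
python3 - <<'E'
import pickle,cv2,numpy as np
from h import *
d=pickle.load(open("cams0.pkl","rb"))
def fit(mask):
    m=cv2.morphologyEx(mask,cv2.MORPH_CLOSE,np.ones((5,5)))
    cs,_=cv2.findContours(m,cv2.RETR_EXTERNAL,cv2.CHAIN_APPROX_NONE)
    return max(cs,key=cv2.contourArea)
for n in ["top","scene"]:
    c=d[n]; f=c["frame"]; hsv=cv2.cvtColor(f,cv2.COLOR_RGB2HSV)
    # board
    m=((hsv[...,1]>90)).astype(np.uint8)*255
    cn=fit(m); 
    W=np.array([ray(c,u+0.,v+0.,0.012)[:2] for u,v in cn[:,0]]).astype(np.float32)
    r=cv2.minAreaRect(W*1000); print(n,"board rect",r, cv2.boxPoints(r).round(1).tolist())
    x0,y0,x1,y1=(100,75,360,330) if n=="top" else (150,100,420,310)
    cv2.imwrite(f"pics/{n}_crop.png",cv2.resize(f[y0:y1,x0:x1,::-1],None,fx=2.3 if n=="top" else 2.7,fy=2.3 if n=="top" else 2.7,interpolation=cv2.INTER_CUBIC))
f=d["top"]["frame"]
for p in [(230,233),(230,238),(230,243),(230,226),(171,190),(176,190),(230,260)]: print(p,f[p[1],p[0]],cv2.cvtColor(f,cv2.COLOR_RGB2HSV)[p[1],p[0]])
E
```

```text
top board rect ((542.1104736328125, 101.38737487792969), (398.1162109375, 398.10382080078125), 86.60309600830078) [[331.6000061035156, -85.5], [729.0, -109.0999984741211], [752.5999755859375, 288.29998779296875], [355.20001220703125, 311.8999938964844]]
scene board rect ((543.8182373046875, 100.79637908935547), (398.44183349609375, 402.04058837890625), 86.67162322998047) [[331.6000061035156, -86.4000015258789], [732.9000244140625, -109.80000305175781], [756.0999755859375, 288.0], [354.70001220703125, 311.3999938964844]]
(230, 233) [123  96  56] [ 18 139 123]
(230, 238) [116  90  51] [ 18 143 116]
(230, 243) [138 144 132] [ 45  21 144]
(230, 226) [ 98 102  93] [ 43  23 102]
(171, 190) [125  96  56] [ 17 141 125]
(176, 190) [85 66 41] [ 17 132  85]
(230, 260) [129 101  60] [ 18 136 129]
```

View pics/top_crop.png

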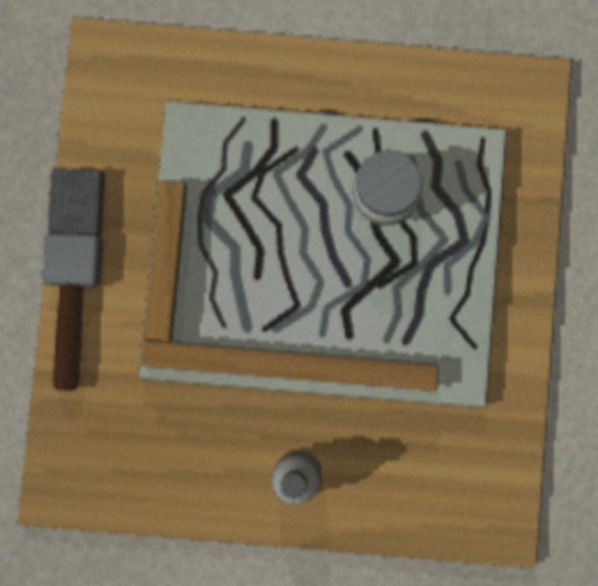

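View pics/scene_crop.png

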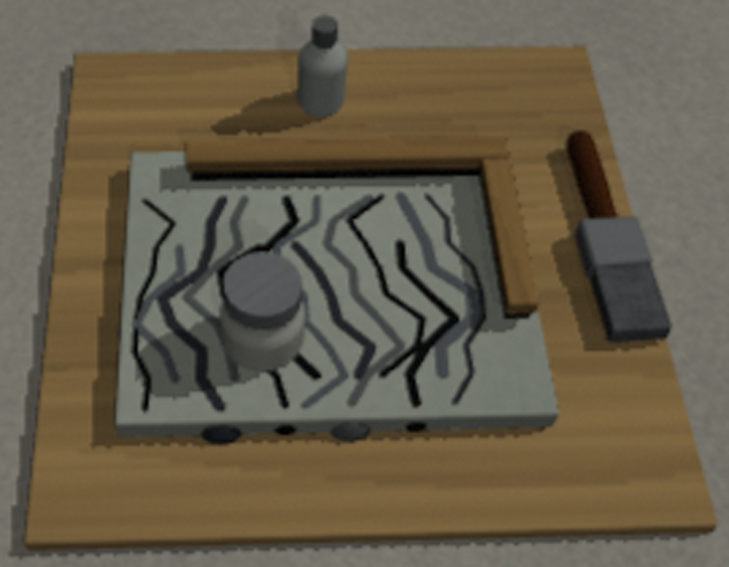

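Run:
```python
import pickle,cv2,numpy as np
from h import *
d=pickle.load(open("cams0.pkl","rb"))
yaw=np.radians(-3.37); o=np.array([.543,.1011])
Rz=np.array([[np.cos(yaw),-np.sin(yaw)],[np.sin(yaw),np.cos(yaw)]])
pts=dict(long_end=(-60,-100),long_a=(-60,-50),long_mid=(-60,0),long_b=(-60,50),corner=(-60,100),short_mid=(0,100),short_end=(60,100))
W={k:o+Rz@np.array(v)/1000 for k,v in pts.items()}
for k in W: print(k,W[k].round(4))
out=[(-70,-110),(-70,110),(70,110),(70,90),(-50,90),(-50,-110)]
for n in ["top","scene"]:
    c=d[n]; f=c["frame"]; x0,y0,x1,y1=(150,140,310,260) if n=="top" else (200,130,370,230)
    s=4.5
    im=cv2.resize(f[y0:y1,x0:x1,::-1],None,fx=s,fy=s,interpolation=cv2.INTER_CUBIC)
    P=[]
    for p in out:
        w=o+Rz@np.array(p)/1000; P.append((proj(c,[*w,.052])-[x0,y0]+.5)*s)
    cv2.polylines(im,[np.int32(P)],True,(0,0,255),1)
    cv2.imwrite(f"pics/{n}_ov.png",im)
c=d["top"]; hsv=cv2.cvtColor(c["frame"],cv2.COLOR_RGB2HSV)
m=((hsv[...,1]>100)&(hsv[...,2]>92)).astype(np.uint8)
nl,lab,st,ce=cv2.connectedComponentsWithStats(m,connectivity=4)
for p in [(234,230),(190,171)]:
    L=lab[p]; print(st[L])
    ys,xs=np.where(lab==L)
    B=np.array([Rz.T@(ray(c,u,v,.052)[:2]-o)*1000 for u,v in zip(xs,ys)])
    print(np.percentile(B,[0.5,99.5],axis=0).round(1))
    for sel,ax,nm in [((B[:,1]<80)&(B[:,1]>-100),0,'long x'),((B[:,0]>-40)&(B[:,0]<60),1,'short y')]:
        b=B[sel]
        if len(b)>50: print(nm,b[:,ax].mean().round(2),np.polyfit(b[:,1-ax],b[:,ax],1).round(4))
```

```text
long_end [0.4772 0.0048]
long_a [0.4802 0.0547]
long_mid [0.4831 0.1046]
long_b [0.486  0.1545]
corner [0.489  0.2045]
short_mid [0.5489 0.2009]
short_end [0.6088 0.1974]
[  108    83   240   238 28964]
[[-190.8 -190.2]
 [ 185.3  185.8]]
long x -37.93 [ -0.0456 -38.3028]
short y -5.98 [-0.3876 -3.405 ]
[  108    83   240   238 28964]
[[-190.8 -190.2]
 [ 185.3  185.8]]
long x -37.93 [ -0.0456 -38.3028]
short y -5.98 [-0.3876 -3.405 ]
```

View pics/top_ov.png

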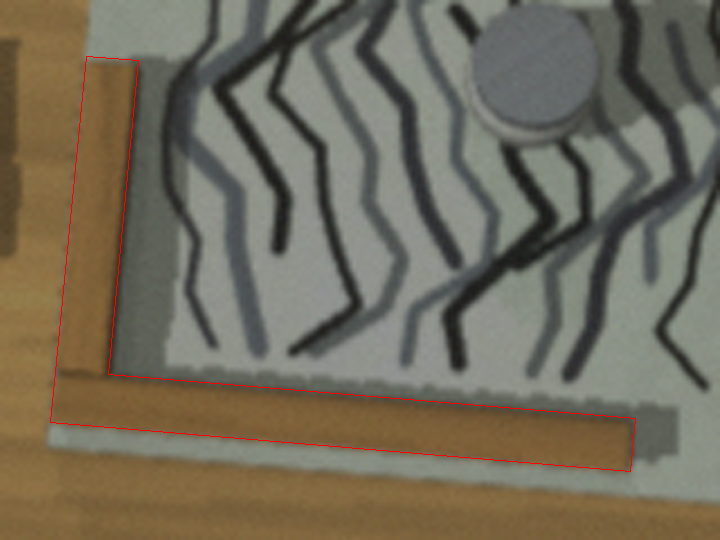

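View pics/scene_ov.png

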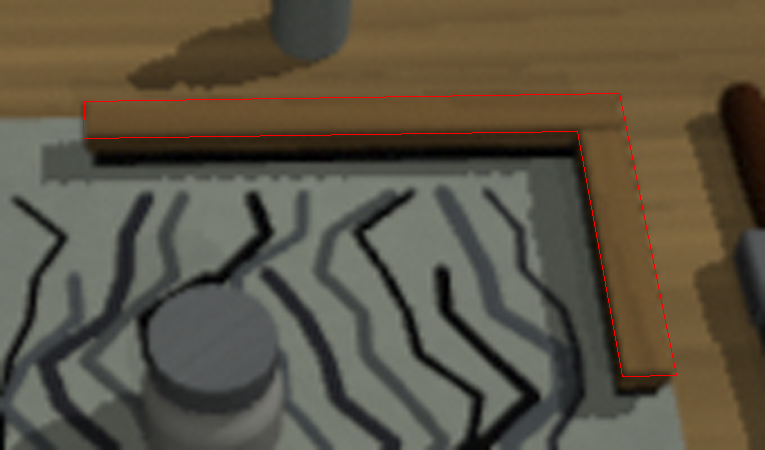

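Run:
```python
from cell import env
import numpy as np
from scipy.spatial.transform import Rotation as Ro
o=env.get_obs()
R=Ro.from_euler('xyz',o["tool_rot"],degrees=True).as_matrix()
print(R.round(3)); print(o["time_s"])
yaw=np.radians(-3.37)
by=np.array([-np.sin(yaw),np.cos(yaw)])
for s in (1,-1):
  for nm,t in (("by",by),("bx",np.array([np.cos(yaw),np.sin(yaw)]))):
    a=np.degrees(np.arctan2(R[1,2],R[0,2])); b=np.degrees(np.arctan2(s*t[1],s*t[0]))
    print(s,nm,"yaw turn about world z",(b-a+180)%360-180)
```

```text
[[-0.     0.967  0.255]
 [ 0.001  0.255 -0.967]
 [-1.    -0.    -0.001]]
0.15
1 by yaw turn about world z 161.85643981083547
1 bx yaw turn about world z 71.85643981083547
-1 by yaw turn about world z -18.143560189164532
-1 bx yaw turn about world z -108.14356018916453
```

>>> drive_tool(increments=[[[-0.6,0,0],[0,0,0]],[[-0.6,0.3,0],[0,0,0]],[[0,0.8,-0.2],[-0.03,0,0]],[[0,0.92,-0.24],[-0.03,0,0]],[[0,0.92,-0.24],[-0.03,0,0]],[[0,0.92,-0.24],[-0.03,0,0]],[[0,0.92,-0.24],[-0.03,0,0]],[[0,0.92,-0.24],[-0.03,0,0]],[[0,0.92,-0.24],[-0.03,0,0]],[[0,0.92,-0.24],[-0.03,0,0]]], hand=-1, squeeze=10)

```text
time_s: 1.15
tool_pos: [0.3978, -0.4254, 0.2423]
tool_rot: [174.5, 90.0, 128.3]
force: [1.3, 0.8, -0.3]
grip_width: 0.0148
```

```bash
cat > st.py <<'E'
from cell import env
import numpy as np,sys
from scipy.spatial.transform import Rotation as Ro
o=env.get_obs()
R=Ro.from_euler('xyz',o["tool_rot"],degrees=True).as_matrix()
yaw=np.radians(-3.37); c,s=np.cos(yaw),np.sin(yaw)
B=np.array([[c,s],[-s,c]])
p=np.array(o["tool_pos"]); b=B@(p[:2]-[.543,.1011])*1000
print("t",round(o["time_s"],2),"board mm",b.round(1),"z",round(p[2]*1000,2),"F",np.round(o["force"],2),"grip",round(o["grip_width"],4),"q",np.round(o["qpos"],1))
print("tool x in world",R[:,0].round(4)," jaw yaw err deg",round(np.degrees(np.arctan2(R[1,2],R[0,2]))+3.37,2))
if len(sys.argv)>1:
    t=np.array([float(a) for a in sys.argv[1:4]])
    w=np.append(np.linalg.solve(B,t[:2]/1000)+[.543,.1011],t[2]/1000)
    print("need tool mm",(R.T@(w-p)*1000).round(1),"units",(R.T@(w-p)/.04).round(3))
E
python3 st.py -60 -100 120
python3 - <<'E'
import pickle
from h import *
d=pickle.load(open("cams0.pkl","rb"))
c=d["top"]
B=np.array([[np.cos(-.0588),np.sin(-.0588)],[-np.sin(-.0588),np.cos(-.0588)]])
for n,u,v,z in [("bottle",228.5,285.5,.09),("jar",268.5,155,.09)]:
    print(n,(B@(ray(c,u,v,z)[:2]-[.543,.1011])*1000).round(0))
E
```

```text
t 1.15 board mm [-114.  -534.1] z 242.34 F [ 1.27  0.81 -0.31] grip 0.0148 q [ 59.5   9.9 -17.3  88.5   3.   82.1  -4.3]
tool x in world [-3.e-04  4.e-04 -1.e+00]  jaw yaw err deg -42.9
need tool mm [ 122.5  354.8 -255.8] units [ 3.062  8.869 -6.396]
bottle [-142.  -14.]
jar [ 74. -61.]
```

>>> drive_tool(increments=[[[0,0.9,-0.24],[-0.03,0,0]],[[0,0.9,-0.24],[-0.03,0,0]],[[0,0.9,-0.24],[-0.03,0,0]],[[0,0.9,-0.24],[-0.03,0,0]],[[0,0.9,-0.24],[-0.03,0,0]],[[0,0.9,-0.24],[-0.03,0,0]],[[0,0.9,-0.24],[-0.03,0,0]],[[0,0.7,-0.2],[-0.03,0,0]],[[0,0.5,-0.1],[-0.03,0,0]],[[0,0,0],[-0.03,0,0]]])

```text
time_s: 2.15
tool_pos: [0.4937, -0.132, 0.243]
tool_rot: [33.0, 90.0, 23.1]
force: [0.3, 0.0, -0.1]
grip_width: 0.0003
```

```bash
python3 st.py -60 -100 120
```

```text
t 2.15 board mm [ -35.5 -235.6] z 243.0 F [ 0.27  0.02 -0.07] grip 0.0003 q [ 44.2   1.6 -32.6  97.3   0.9  81.3   1.6]
tool x in world [ 5.e-04  2.e-04 -1.e+00]  jaw yaw err deg -6.55
need tool mm [123.  131.9 -39.9] units [ 3.076  3.296 -0.997]
```

>>> drive_tool(increments=[[[0.2,0.4,-0.12],[0,0,0]],[[0.4,0.4,-0.12],[0,0,0]],[[0.5,0.4,-0.12],[0,0,0]],[[0.5,0.4,-0.12],[0,0,0]],[[0.5,0.4,-0.12],[0,0,0]],[[0.5,0.4,-0.12],[0,0,0]],[[0.5,0.4,-0.12],[0,0,0]],[[0.5,0.4,-0.12],[0,0,0]],[[0.3,0.1,-0.04],[-0.027,0,0]],[[0.1,0,0],[-0.027,0,0]]])

```text
time_s: 3.15
tool_pos: [0.4757, 0.0028, 0.0806]
tool_rot: [173.9, 89.8, 170.1]
force: [0.1, -0.4, 0.2]
grip_width: -0.0001
```

>>> drive_tool(increments=[[[0,0,0],[0,0,0]],[[0,0,0],[0,0,0]]])

```text
time_s: 3.35
tool_pos: [0.4775, 0.0014, 0.0825]
tool_rot: [-177.3, 90.0, 178.6]
force: [-1.2, -0.5, 0.1]
grip_width: 0.0006
```

```bash
python3 st.py -60 -100 56
python3 - <<'E'
from cell import env
import cv2
for n in ["scene","top"]:
    cv2.imwrite(f"pics/{n}1.png",env.read_camera(n)["frame"][:,:,::-1])
E
```

```text
t 3.35 board mm [ -59.5 -103.3] z 82.55 F [-1.24 -0.5   0.11] grip 0.0006 q [ 36.    5.  -40.6 113.6   3.7  62.7 -10.3]
tool x in world [-4.e-04  0.e+00 -1.e+00]  jaw yaw err deg -0.73
need tool mm [26.5  3.3 -0.5] units [ 0.664  0.083 -0.013]
```

View pics/scene1.png

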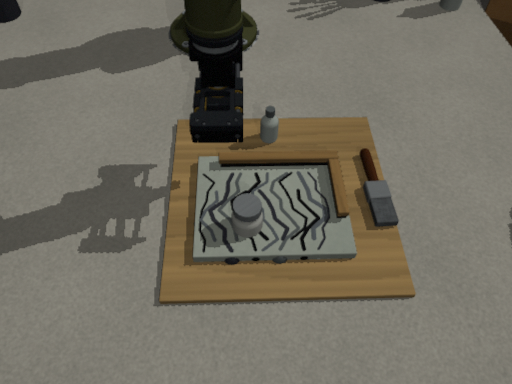

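View pics/top1.png

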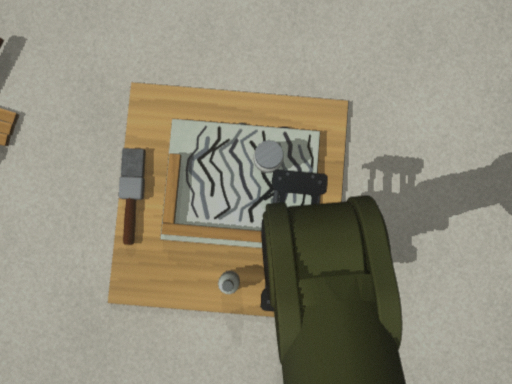

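Run:
```python
import pickle,cv2
from h import *
d=pickle.load(open("cams0.pkl","rb"))
for z in (.052,.0825,.15,.2): print(z,proj(d["scene"],[.4775,.0014,z]).round(1),proj(d["top"],[.4775,.0014,z]).round(1))
im=cv2.imread("pics/scene1.png")[60:200,150:320]
cv2.imwrite("pics/scene1z.png",cv2.resize(im,None,fx=4,fy=4,interpolation=cv2.INTER_CUBIC))
```

```text
0.052 [221.8 156.4] [286.3 237.7]
0.0825 [221.1 144.9] [287.6 238.3]
0.15 [219.2 116.7] [290.9 239.9]
0.2 [217.7  92.8] [293.8 241.2]
```

View pics/scene1z.png

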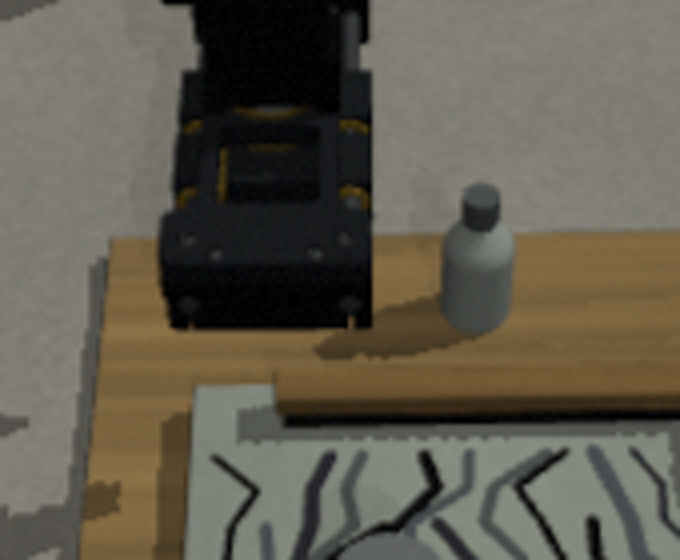

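```bash
cat > avg.py <<'E'
from cell import env
import numpy as np,sys
n=int(sys.argv[1]); P=[];F=[]
yaw=np.radians(-3.37); c,s=np.cos(yaw),np.sin(yaw); B=np.array([[c,s],[-s,c]])
for i in range(n):
    o=env.get_obs(); P.append(o["tool_pos"]);F.append(o["force"])
    if i<n-1: env.read_camera("top")
P=np.array(P);F=np.array(F);b=(B@(P[:,:2]-[.543,.1011]).T*1000).T
print("t",round(o["time_s"],2),"board",b.mean(0).round(2),"sd",b.std(0).round(2),"z",(P[:,2].mean()*1000).round(2),"sd",(P[:,2].std()*1000).round(2),"F",F.mean(0).round(2),"sd",F.std(0).round(2))
E
python3 avg.py 8
```

```text
t 3.8 board [ -59.03 -103.37] sd [0.07 0.06] z 83.0 sd 0.08 F [-0.15 -0.08  0.02] sd [0.46 0.31 0.36]
```

>>> drive_tool(increments=[[[0.2,0.02,-0.02],[0,0,0]],[[0.2,0.02,0],[0,0,0]],[[0.15,0,0],[0,0,0]],[[0.1,0,0],[0,0,0]],[[0.05,0,0],[0,0,0]],[[0,0,0],[0,0,0]],[[0,0,0],[0,0,0]]])

```text
time_s: 4.5
tool_pos: [0.4773, 0.0032, 0.0549]
tool_rot: [-6.8, 90.0, -10.8]
force: [0.3, 0.7, 1.9]
grip_width: 0.0003
```

```bash
python3 avg.py 6
```

```text
t 4.75 board [ -59.79 -101.61] sd [0.04 0.03] z 54.96 sd 0.05 F [-0.15  0.39  0.3 ] sd [0.4  0.41 0.75]
```

>>> drive_tool(increments=[[[0.02,0,0],[0,0,0]],[[0.02,0,0],[0,0,0]],[[0.02,0,0],[0,0,0]],[[0.02,0,0],[0,0,0]],[[0.02,0,0],[0,0,0]],[[0,0,0],[0,0,0]],[[0,0,0],[0,0,0]]])

```text
time_s: 5.45
tool_pos: [0.4771, 0.0032, 0.0507]
tool_rot: [-108.3, 90.0, -112.3]
force: [-0.1, -0.2, -0.3]
grip_width: 0.0002
```

```bash
python3 avg.py 8
```

```text
t 5.8 board [ -60.   -101.59] sd [0.02 0.01] z 50.75 sd 0.02 F [ 0.25 -0.37 -0.1 ] sd [0.45 0.45 0.18]
```

>>> drive_tool(increments=[[[0.02,0,0],[0,0,0]],[[0.02,0,0],[0,0,0]],[[0,0,0],[0,0,0]]])

```text
time_s: 6.1
tool_pos: [0.477, 0.0032, 0.049]
tool_rot: [-172.2, 90.0, -176.1]
force: [0.7, 0.2, -0.4]
grip_width: 0.0004
```

```bash
python3 avg.py 8
```

```text
t 6.45 board [ -60.06 -101.59] sd [0.06 0.01] z 49.09 sd 0.06 F [ 0.22  0.12 -0.23] sd [0.55 0.37 0.5 ]
```

Run:
```python
from cell import env
import cv2,numpy as np
ims=[]
for n,(x0,y0,x1,y1) in [("scene",(150,80,320,200)),("wrist",(0,0,512,384))]:
    f=env.read_camera(n)["frame"][:,:,::-1]
    cv2.imwrite(f"pics/{n}2.png",cv2.resize(f[y0:y1,x0:x1],(680,480),interpolation=cv2.INTER_CUBIC))
```

```text
(no output)
```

View pics/scene2.png

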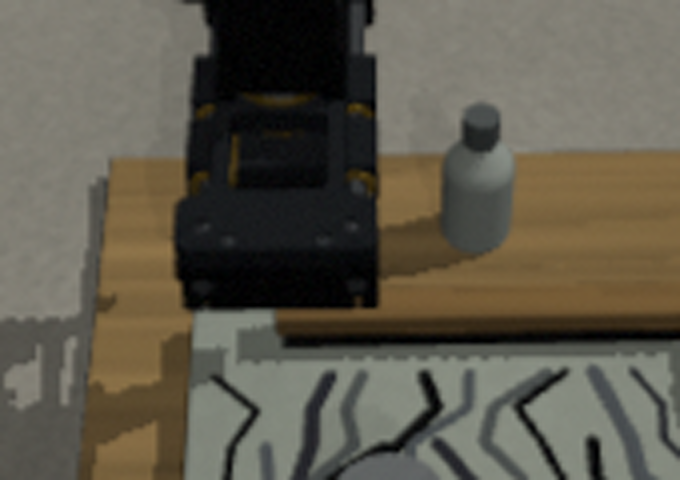

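View pics/wrist2.png

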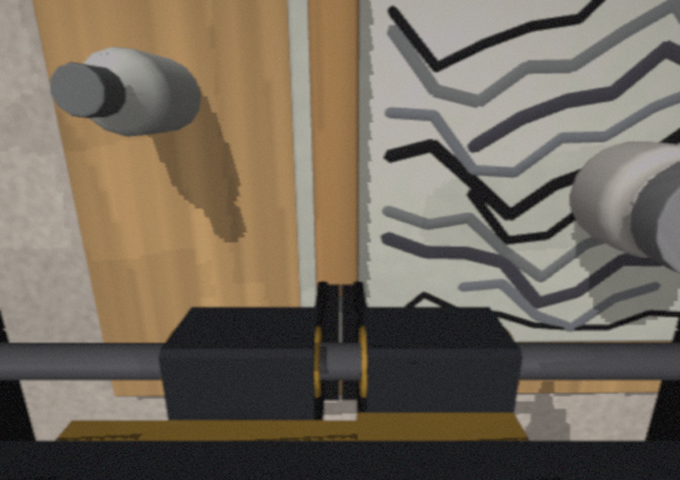

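Run:
```python
from cell import env
from h import *
import numpy as np,cv2
c=env.read_camera("wrist"); o=env.get_obs()
R=np.array(c["R"]);t=np.array(c["t"]);C=-R.T@t
print("cam",C.round(4),"tcp",np.round(o["tool_pos"],4),o["time_s"],np.round(o["force"],2))
yaw=np.radians(-3.37);Rz=np.array([[np.cos(yaw),-np.sin(yaw)],[np.sin(yaw),np.cos(yaw)]])
w=lambda x,y,z: np.append(np.array([.543,.1011])+Rz@np.array([x,y])/1000,z/1000)
im=cv2.resize(c["frame"][:,:,::-1],None,fx=1.5,fy=1.5,interpolation=cv2.INTER_CUBIC).copy()
S=lambda X: tuple(int(v) for v in (proj(c,X)+.5)*1.5)
for z,col in ((52,(0,0,255)),(48,(0,255,255))):
    P=[S(w(*p,z)) for p in [(-70,-110),(-70,0),(-50,0),(-50,-110)]]
    cv2.polylines(im,[np.int32(P)],True,col,1)
cv2.circle(im,S(o["tool_pos"]),4,(0,255,0),2); print(S(o["tool_pos"]))
cv2.imwrite("pics/wrist3.png",im)
```

```text
cam [0.4834 0.0853 0.2396] tcp [0.4771 0.0032 0.0491] 6.6 [-0.4  -1.26  0.31]
(383, 333)
```

View pics/wrist3.png

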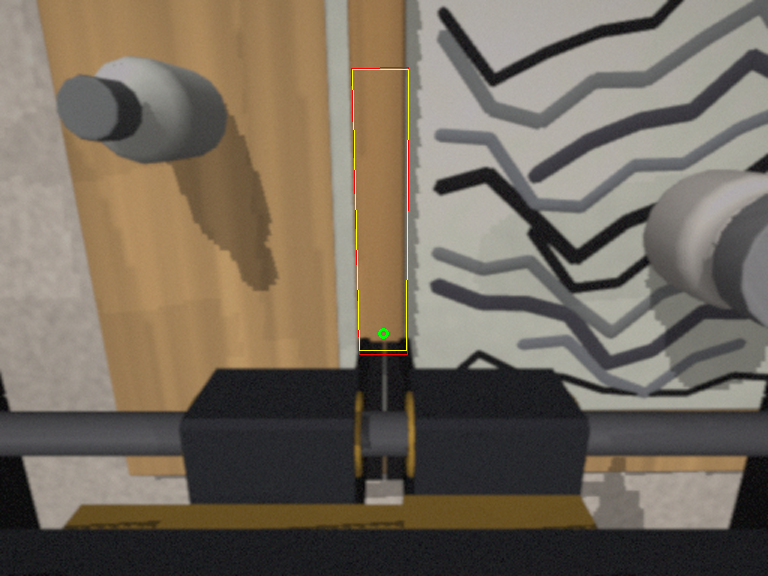

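Run:
```python
import pickle
from h import *
d=pickle.load(open("cams0.pkl","rb"))
c=d["scene"]
for dx in (.05,.08,.095,.1):
  for z in (.10,.118,.13,.15,.17): print(dx,z,proj(c,[.477+dx,.003-.0375,z]).round(0),proj(c,[.477+dx,.003+.0375,z]).round(0))
w=d["wrist"]
# tcp in start wrist picture
im=w["frame"][:,:,::-1]
P=np.array([.1655,-.628,.1937])
zax=np.array([.255,-.967,0]);yax=np.array([.967,.255,0])
im=cv2.resize(im,None,fx=1.5,fy=1.5,interpolation=cv2.INTER_CUBIC).copy()
for h,col in ((0,(0,255,0)),(.019,(0,255,255)),(.03,(0,0,255)),(.05,(255,0,0))):
  for s in (-1,1):
    a=[]
    for yy in (-.0095,.0095):
        a.append(tuple(int(v) for v in (proj(w,P+s*.0435*zax+yy*yax+[0,0,h])+.5)*1.5))
    cv2.line(im,a[0],a[1],col,2)
cv2.imwrite("pics/w0ov.png",im)
```

```text
0.05 0.1 [200. 161.] [245. 158.]
0.05 0.118 [199. 153.] [245. 151.]
0.05 0.13 [199. 148.] [245. 146.]
0.05 0.15 [198. 140.] [245. 137.]
0.05 0.17 [197. 131.] [245. 128.]
0.08 0.1 [201. 175.] [247. 172.]
0.08 0.118 [200. 168.] [247. 165.]
0.08 0.13 [199. 163.] [247. 160.]
0.08 0.15 [198. 154.] [247. 151.]
0.08 0.17 [197. 145.] [247. 142.]
0.095 0.1 [201. 182.] [248. 179.]
0.095 0.118 [200. 175.] [248. 172.]
0.095 0.13 [199. 170.] [248. 167.]
0.095 0.15 [198. 161.] [248. 158.]
0.095 0.17 [197. 153.] [248. 150.]
0.1 0.1 [201. 184.] [248. 181.]
0.1 0.118 [200. 177.] [248. 174.]
0.1 0.13 [199. 172.] [248. 169.]
0.1 0.15 [198. 164.] [248. 161.]
0.1 0.17 [197. 155.] [248. 152.]
```

View pics/w0ov.png

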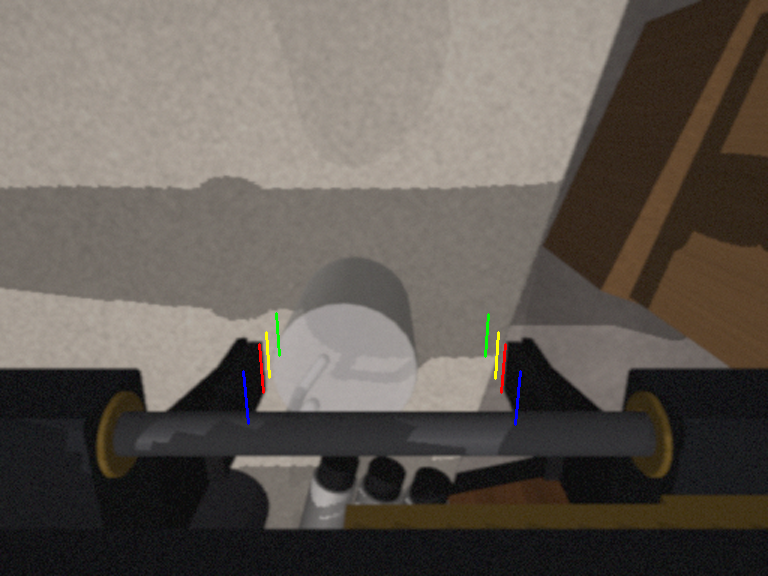

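The strip outline overlays well in the wrist picture. The visible fingertips, however, end about 25–30 mm short of the reported TCP. The zero contact force and the gripper body's height in the scene view agree with this. I'll go on down in small steps and use the force to find contact.

>>> drive_tool(increments=[[[0.05,0,0],[0,0,0]],[[0.05,0,0],[0,0,0]],[[0.05,0,0],[0,0,0]],[[0.05,0,0],[0,0,0]],[[0.05,0,0],[0,0,0]],[[0,0,0],[0,0,0]],[[0,0,0],[0,0,0]]])

```text
time_s: 7.3
tool_pos: [0.4771, 0.0032, 0.0391]
tool_rot: [-166.3, 90.0, -170.2]
force: [-0.1, -1.1, -0.6]
grip_width: 0.0004
```

```bash
python3 avg.py 4
python3 - <<'E'
from cell import env
import cv2
f=env.read_camera("wrist")["frame"][:,:,::-1]
cv2.imwrite("pics/wrist4.png",cv2.resize(f[140:300,150:370],None,fx=3.5,fy=3.5,interpolation=cv2.INTER_CUBIC))
f=env.read_camera("scene")["frame"][:,:,::-1]
cv2.imwrite("pics/scene4.png",cv2.resize(f[80:200,150:320],None,fx=4,fy=4,interpolation=cv2.INTER_CUBIC))
E
```

```text
t 7.45 board [ -60.   -101.57] sd [0.05 0.  ] z 39.15 sd 0.06 F [-0.05  0.    0.01] sd [0.43 0.62 0.7 ]
```

View pics/wrist4.png

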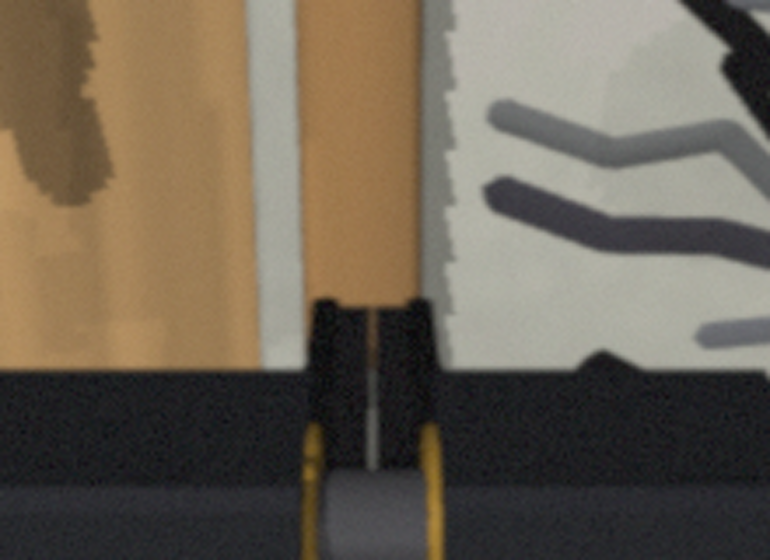

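View pics/scene4.png

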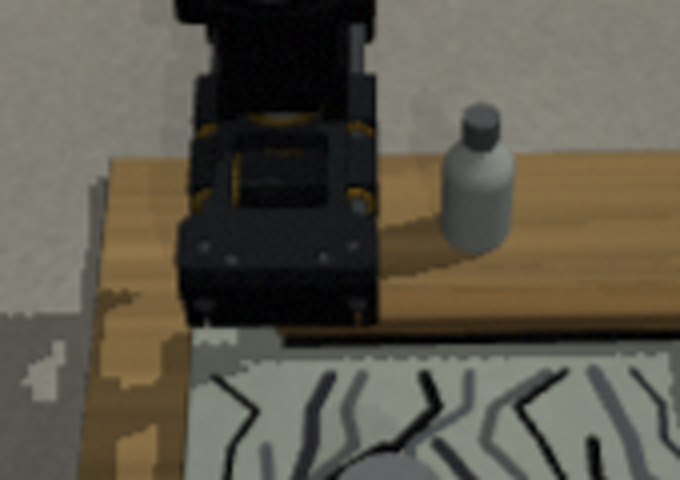

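>>> drive_tool(increments=[[[0.05,0,0],[0,0,0]],[[0.05,0,0],[0,0,0]],[[0.05,0,0],[0,0,0]],[[0.05,0,0],[0,0,0]],[[0,0,0],[0,0,0]],[[0,0,0],[0,0,0]]])

```text
time_s: 8.15
tool_pos: [0.477, 0.0032, 0.031]
tool_rot: [-177.2, 90.0, 178.9]
force: [0.2, 0.2, 0.6]
grip_width: 0.0007
```

```bash
python3 avg.py 6
```

```text
t 8.4 board [ -59.98 -101.57] sd [0.06 0.01] z 31.16 sd 0.07 F [ 0.04 -0.21 -0.02] sd [0.31 0.3  0.56]
```

>>> drive_tool(increments=[[[0.025,0,0],[0,0,0]],[[0.025,0,0],[0,0,0]],[[0.025,0,0],[0,0,0]],[[0,0,0],[0,0,0]]])

```text
time_s: 8.8
tool_pos: [0.4769, 0.0032, 0.0279]
tool_rot: [-174.6, 90.0, -178.5]
force: [-0.3, 0.2, -0.5]
grip_width: 0.0004
```

```bash
python3 avg.py 8
```

```text
t 9.15 board [ -60.06 -101.59] sd [0.07 0.02] z 28.09 sd 0.08 F [ 0.09 -0.14  0.19] sd [0.49 0.39 0.4 ]
```

>>> drive_tool(increments=[[[0.025,0,0],[0,0,0]],[[0.025,0,0],[0,0,0]],[[0.025,0,0],[0,0,0]],[[0,0,0],[0,0,0]]])

```text
time_s: 9.55
tool_pos: [0.4769, 0.0032, 0.0249]
tool_rot: [-175.6, 90.0, -179.5]
force: [0.1, -0.1, 0.1]
grip_width: 0.0004
```

```bash
python3 avg.py 8;  python3 - <<'E'
from cell import env
import cv2
f=env.read_camera("wrist")["frame"][:,:,::-1]
cv2.imwrite("pics/wrist5.png",cv2.resize(f[140:300,150:370],None,fx=3.5,fy=3.5,interpolation=cv2.INTER_CUBIC))
E
```

```text
t 9.9 board [ -60.05 -101.58] sd [0.08 0.02] z 25.09 sd 0.08 F [0.09 0.11 0.1 ] sd [0.27 0.45 0.24]
```

View pics/wrist5.png

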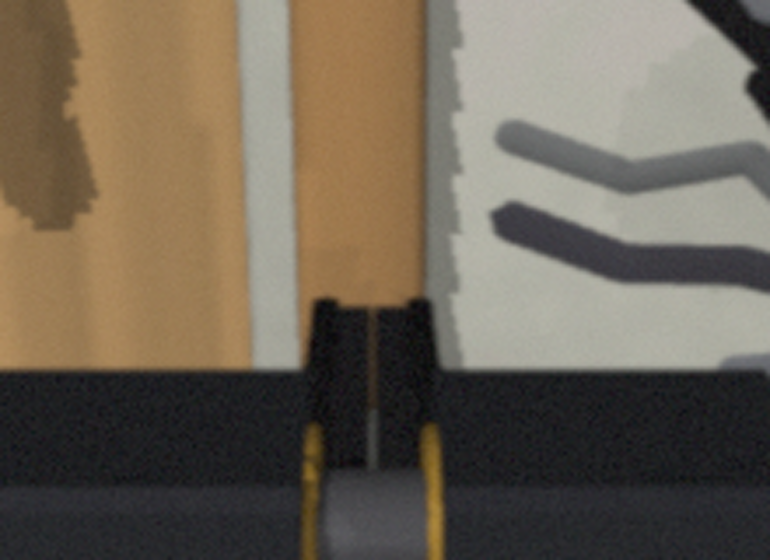

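>>> drive_tool(increments=[[[0.025,0,0],[0,0,0]],[[0.025,0,0],[0,0,0]],[[0.025,0,0],[0,0,0]],[[0,0,0],[0,0,0]]])

```text
time_s: 10.35
tool_pos: [0.4773, 0.0032, 0.0222]
tool_rot: [-15.2, 90.0, -19.1]
force: [-0.3, -0.9, 2.1]
grip_width: 0.0008
```

```bash
python3 avg.py 8
```

```text
t 10.7 board [ -59.87 -101.59] sd [0.02 0.01] z 22.24 sd 0.03 F [-0.09 -0.1   2.09] sd [0.44 0.44 0.45]
```

>>> drive_tool(increments=[[[0.013,0,0],[-0.006,0,0]],[[0.012,0,0],[0,0,0]],[[0,0.02,0],[0,0,0]],[[0,0.04,0],[0,0,0]],[[0,0.05,0],[0,0,0]],[[0,0.05,0],[0,0,0]],[[0,0.05,0],[0,0,0]],[[0,0.05,0],[0,0,0]],[[0,0.05,0],[0,0,0]],[[0,0.05,0],[0,0,0]]])

```text
time_s: 11.7
tool_pos: [0.4779, 0.0177, 0.0211]
tool_rot: [-96.6, 90.0, -99.8]
force: [0.2, -2.1, 3.2]
grip_width: 0.0003
```

```bash
python3 avg.py 2; python3 st.py
```

```text
t 11.75 board [-60.08 -86.81] sd [0.   0.23] z 21.13 sd 0.01 F [ 0.24 -2.14  3.11] sd [0.01 0.07 0.06]
t 11.75 board mm [-60.1 -86.6] z 21.14 F [ 0.23 -2.21  3.05] grip 0.0006 q [ 33.1  10.5 -40.9 116.8   8.3  55.5 -15.3]
tool x in world [ 1.e-04  2.e-04 -1.e+00]  jaw yaw err deg 0.17
```

>>> drive_tool(increments=[[[0,0.05,0],[0,0,0]],[[0,0.05,0],[0,0,0]],[[0,0.05,0],[0,0,0]],[[0,0.05,0],[0,0,0]],[[0,0.05,0],[0,0,0]],[[0,0.05,0],[0,0,0]],[[0,0.05,0],[0,0,0]],[[0,0.05,0],[0,0,0]],[[0,0.05,0],[0,0,0]],[[0,0.05,0],[0,0,0]]])

```text
time_s: 12.75
tool_pos: [0.479, 0.0377, 0.0211]
tool_rot: [-115.6, 90.0, -118.8]
force: [-0.3, -1.7, 3.4]
grip_width: 0.0004
```

>>> drive_tool(increments=[[[0,0.05,0],[0,0,0]],[[0,0.05,0],[0,0,0]],[[0,0.05,0],[0,0,0]],[[0,0.05,0],[0,0,0]],[[0,0.05,0],[0,0,0]],[[0,0.05,0],[0,0,0]],[[0,0.05,0],[0,0,0]],[[0,0.05,0],[0,0,0]],[[0,0.05,0],[0,0,0]],[[0,0.05,0],[0,0,0]]])

```text
time_s: 13.75
tool_pos: [0.4802, 0.0577, 0.0211]
tool_rot: [-119.5, 90.0, -122.7]
force: [0.2, -3.2, 3.7]
grip_width: 0.0007
```

```bash
python3 avg.py 2
python3 - <<'E'
from cell import env
import cv2
f=env.read_camera("scene")["frame"][:,:,::-1]
cv2.imwrite("pics/scene6.png",cv2.resize(f[80:230,160:380],None,fx=3.5,fy=3.5,interpolation=cv2.INTER_CUBIC))
f=env.read_camera("wrist")["frame"][:,:,::-1]
cv2.imwrite("pics/wrist6.png",f)
E
```

```text
t 13.8 board [-60.18 -46.8 ] sd [0.01 0.23] z 21.13 sd 0.01 F [ 0.32 -2.33  3.05] sd [0.12 0.91 0.64]
```

View pics/scene6.png

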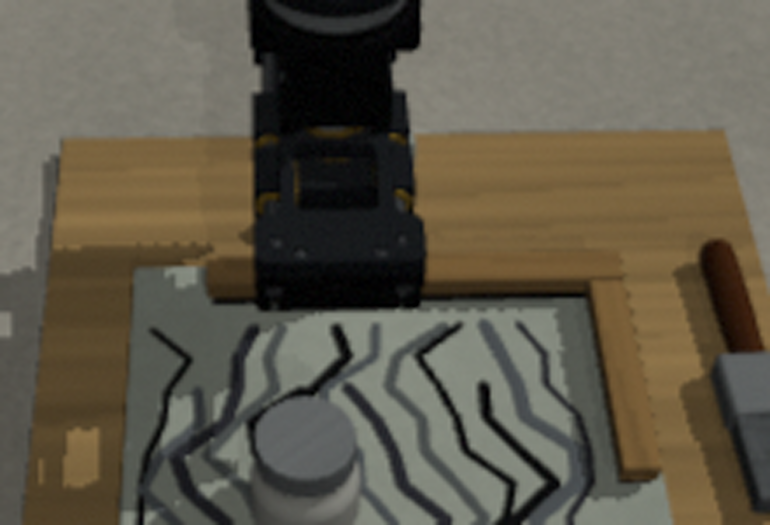

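View pics/wrist6.png

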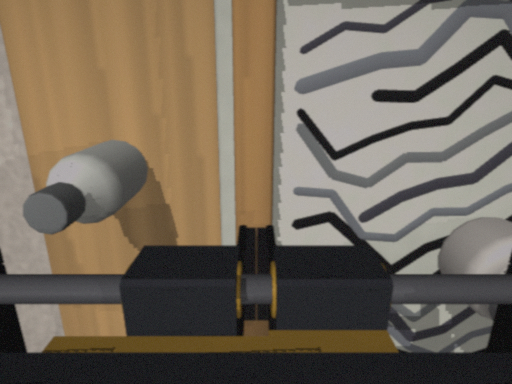

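>>> drive_tool(increments=[[[0,0.05,0.002],[0,0,0]],[[0,0.05,0.002],[0,0,0]],[[0,0.05,0],[0,0,0]],[[0,0.05,0],[0,0,0]],[[0,0.05,0],[0,0,0]],[[0,0.05,0],[0,0,0]],[[0,0.05,0],[0,0,0]],[[0,0.05,0],[0,0,0]],[[0,0.05,0],[0,0,0]],[[0,0.05,0],[0,0,0]]])

```text
time_s: 14.9
tool_pos: [0.4815, 0.0777, 0.0211]
tool_rot: [-109.2, 90.0, -112.4]
force: [-0.5, -2.3, 3.6]
grip_width: 0.0004
```

```bash
python3 avg.py 1
python3 - <<'E'
from cell import env
import cv2
f=env.read_camera("wrist")["frame"][:,:,::-1]
cv2.imwrite("pics/wrist7.png",f)
f=env.read_camera("top")["frame"][:,:,::-1]
cv2.imwrite("pics/top7.png",f)
E
```

```text
t 14.9 board [-60.06 -27.01] sd [0. 0.] z 21.12 sd 0.0 F [-0.5  -2.34  3.63] sd [0. 0. 0.]
```

View pics/wrist7.png

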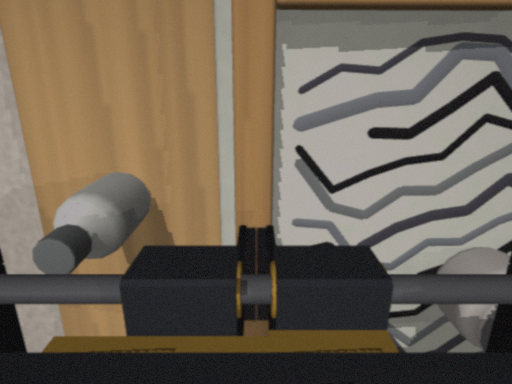

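View pics/top7.png

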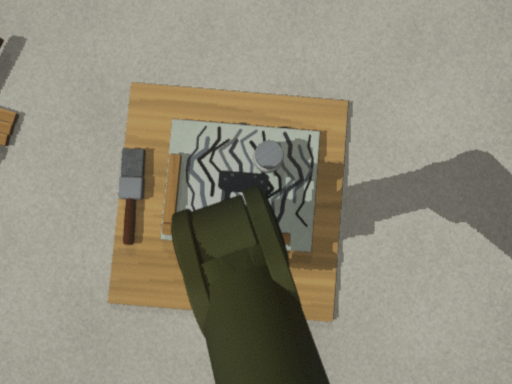

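>>> drive_tool(increments=[[[0,0.05,0],[0,0,0]],[[0,0.05,0],[0,0,0]],[[0,0.05,0],[0,0,0]],[[0,0.05,0],[0,0,0]],[[0,0.05,0],[0,0,0]],[[0,0.05,0],[0,0,0]],[[0,0.05,0],[0,0,0]],[[0,0.05,0],[0,0,0]],[[0,0.05,0],[0,0,0]],[[0,0.05,0],[0,0,0]]])

```text
time_s: 16.0
tool_pos: [0.4826, 0.0976, 0.0211]
tool_rot: [-74.9, 90.0, -78.2]
force: [-0.0, -3.1, 2.4]
grip_width: 0.0005
```

```bash
python3 avg.py 1
python3 - <<'E'
from cell import env
import cv2
f=env.read_camera("wrist")["frame"][:,:,::-1]
cv2.imwrite("pics/wrist8.png",f)
E
```

```text
t 16.0 board [-60.09  -7.03] sd [0. 0.] z 21.13 sd 0.0 F [-0.01 -3.06  2.36] sd [0. 0. 0.]
```

View pics/wrist8.png

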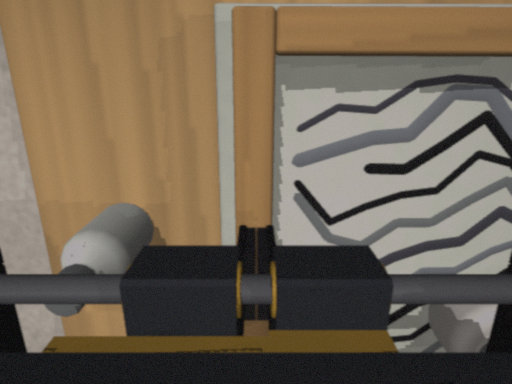

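>>> drive_tool(increments=[[[0,0.05,0.002],[0,0,0]],[[0,0.05,0],[0,0,0]],[[0,0.05,0],[0,0,0]],[[0,0.05,0],[0,0,0]],[[0,0.05,0],[0,0,0]],[[0,0.05,0],[0,0,0]],[[0,0.05,0],[0,0,0]],[[0,0.05,0],[0,0,0]],[[0,0.05,0],[0,0,0]],[[0,0.05,0],[0,0,0]]])

```text
time_s: 17.05
tool_pos: [0.4838, 0.1176, 0.0211]
tool_rot: [-106.9, 90.0, -110.1]
force: [-0.8, -2.4, 3.3]
grip_width: 0.0007
```

>>> drive_tool(increments=[[[0,0.05,0],[0,0,0]],[[0,0.05,0],[0,0,0]],[[0,0.05,0],[0,0,0]],[[0,0.05,0],[0,0,0]],[[0,0.05,0],[0,0,0]],[[0,0.05,0],[0,0,0]],[[0,0.05,0],[0,0,0]],[[0,0.05,0],[0,0,0]],[[0,0.05,0],[0,0,0]],[[0,0.05,0],[0,0,0]]])

```text
time_s: 18.05
tool_pos: [0.4849, 0.1376, 0.0211]
tool_rot: [-112.3, 90.0, -115.5]
force: [-0.4, -1.3, 2.9]
grip_width: 0.0004
```

```bash
python3 avg.py 1; python3 st.py
python3 - <<'E'
from cell import env
import cv2
f=env.read_camera("scene")["frame"][:,:,::-1]
cv2.imwrite("pics/scene9.png",f)
E
```

```text
t 18.05 board [-60.14  32.99] sd [0. 0.] z 21.1 sd 0.0 F [-0.36 -1.35  2.91] sd [0. 0. 0.]
t 18.05 board mm [-60.1  33. ] z 21.1 F [-0.36 -1.35  2.91] grip 0.0004 q [ 21.6  14.8 -44.4 113.3  12.3  56.6 -32. ]
tool x in world [-0.e+00 -1.e-04 -1.e+00]  jaw yaw err deg 0.14
```

View pics/scene9.png

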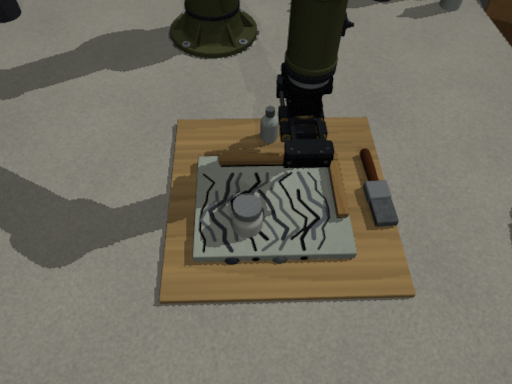

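The bottle is still at (269,125) and the jar at (247,213), both unmoved, and the stroke is on the centre line at about 3 N. Carrying on to the corner.

>>> drive_tool(increments=[[[0,0.05,0.002],[0,0,0]],[[0,0.05,0.002],[0,0,0]],[[0,0.05,0],[0,0,0]],[[0,0.05,0],[0,0,0]],[[0,0.05,0],[0,0,0]],[[0,0.05,0],[0,0,0]],[[0,0.05,0],[0,0,0]],[[0,0.05,0],[0,0,0]],[[0,0.05,0],[0,0,0]],[[0,0.05,0],[0,0,0]]])

```text
time_s: 19.1
tool_pos: [0.4862, 0.1575, 0.0211]
tool_rot: [-132.3, 90.0, -135.5]
force: [-0.3, -3.0, 3.2]
grip_width: 0.0004
```

>>> drive_tool(increments=[[[0,0.05,0],[0,0,0]],[[0,0.05,0],[0,0,0]],[[0,0.05,0],[0,0,0]],[[0,0.05,0],[0,0,0]],[[0,0.05,0],[0,0,0]],[[0,0.05,0],[0,0,0]],[[0,0.05,0],[0,0,0]],[[0,0.05,0],[0,0,0]],[[0,0.05,0],[0,0,0]],[[0,0.05,0],[0,0,0]]])

```text
time_s: 20.1
tool_pos: [0.4873, 0.1775, 0.0211]
tool_rot: [-119.8, 90.0, -123.0]
force: [-0.2, -3.0, 3.2]
grip_width: 0.0004
```

>>> drive_tool(increments=[[[0,0.05,0],[0,0,0]],[[0,0.05,0],[0,0,0]],[[0,0.05,0],[0,0,0]],[[0,0.05,0],[0,0,0]],[[0,0.05,0],[0,0,0]],[[0,0.05,0],[0,0,0]],[[0,0.05,0],[0,0,0]],[[0,0.05,0],[0,0,0]],[[0,0.05,0],[0,0,0]],[[0,0.05,0],[0,0,0]]])

```text
time_s: 21.1
tool_pos: [0.4885, 0.1974, 0.0211]
tool_rot: [-100.0, 90.0, -103.2]
force: [0.4, -2.4, 3.8]
grip_width: 0.0008
```

```bash
python3 st.py -60 100 21.1
```

```text
t 21.1 board mm [-60.1  93. ] z 21.1 F [ 0.39 -2.41  3.79] grip 0.0008 q [ 15.   18.  -45.1 110.3  15.   57.7 -40. ]
tool x in world [-0.e+00 -1.e-04 -1.e+00]  jaw yaw err deg 0.14
need tool mm [0.  7.  0.1] units [0.    0.176 0.003]
```

>>> drive_tool(increments=[[[0,0.05,0.002],[0,0,0]],[[0,0.05,0],[0,0,0]],[[0,0.04,0],[0,0,0]],[[0,0.025,0],[0,0,0]],[[0,0,0],[0,0,0]],[[0,0,0.02],[0,0,0]],[[0,0,0.04],[0,0,0]],[[0,0,0.05],[0,0,0]],[[0,0,0.05],[0,0,0]],[[0,0,0.05],[0,0,0]]])

```text
time_s: 22.1
tool_pos: [0.4973, 0.2038, 0.0211]
tool_rot: [107.0, 90.0, 103.8]
force: [-1.4, -0.5, 2.6]
grip_width: 0.0006
```

```bash
python3 st.py 60 100 21.1
```

```text
t 22.1 board mm [-51.6  99.9] z 21.12 F [-1.43 -0.5   2.59] grip 0.0006 q [ 14.1  19.4 -44.7 108.8  15.9  58.1 -40.8]
tool x in world [-1.e-04  5.e-04 -1.e+00]  jaw yaw err deg 0.16
need tool mm [  0.   -0.2 111.6] units [ 0.    -0.005  2.79 ]
```

>>> drive_tool(increments=[[[0,0,0.05],[0,0,0]],[[0,0,0.05],[0,0,0]],[[0,0,0.05],[0,0,0]],[[0,0,0.05],[0,0,0]],[[0,0,0.05],[0,0,0]],[[0,0,0.05],[0,0,0]],[[0,0,0.05],[0,0,0]],[[0,0,0.05],[0,0,0]],[[0,0,0.05],[0,0,0]],[[0,0,0.05],[0,0,0]]])

```text
time_s: 23.1
tool_pos: [0.5174, 0.2022, 0.0211]
tool_rot: [-99.8, 90.0, -103.0]
force: [-2.2, -0.6, 3.6]
grip_width: 0.0006
```

>>> drive_tool(increments=[[[0,0,0.05],[0,0,0]],[[0,0,0.05],[0,0,0]],[[0,0,0.05],[0,0,0]],[[0,0,0.05],[0,0,0]],[[0,0,0.05],[0,0,0]],[[0,0,0.05],[0,0,0]],[[0,0,0.05],[0,0,0]],[[0,0,0.05],[0,0,0]],[[0,0,0.05],[0,0,0]],[[0,0,0.05],[0,0,0]]])

```text
time_s: 24.1
tool_pos: [0.5374, 0.2011, 0.0211]
tool_rot: [-129.7, 90.0, -132.9]
force: [-2.8, 0.6, 3.6]
grip_width: 0.0006
```

```bash
python3 st.py 60 100 21.1
```

```text
t 24.1 board mm [-11.5  99.5] z 21.1 F [-2.77  0.62  3.56] grip 0.0006 q [ 12.9  23.5 -43.  103.8  18.4  59.8 -40.3]
tool x in world [-1.e-04 -1.e-04 -1.e+00]  jaw yaw err deg 0.14
need tool mm [-0.   0.3 71.5] units [-0.     0.007  1.787]
```

>>> drive_tool(increments=[[[0,0.005,0.05],[0,0,0]],[[0,0.005,0.05],[0,0,0]],[[0,0,0.05],[0,0,0]],[[0,0,0.05],[0,0,0]],[[0,0,0.05],[0,0,0]],[[0,0,0.05],[0,0,0]],[[0,0,0.05],[0,0,0]],[[0,0,0.05],[0,0,0]],[[0,0,0.05],[0,0,0]],[[0,0,0.05],[0,0,0]]])

```text
time_s: 25.1
tool_pos: [0.5574, 0.2004, 0.0211]
tool_rot: [-108.8, 90.0, -112.0]
force: [-3.2, 0.1, 2.8]
grip_width: 0.0003
```

>>> drive_tool(increments=[[[0,0,0.05],[0,0,0]],[[0,0,0.05],[0,0,0]],[[0,0,0.05],[0,0,0]],[[0,0,0.05],[0,0,0]],[[0,0,0.05],[0,0,0]],[[0,0,0.05],[0,0,0]],[[0,0,0.05],[0,0,0]],[[0,0,0.05],[0,0,0]],[[0,0,0.05],[0,0,0]],[[0,0,0.05],[0,0,0]]])

```text
time_s: 26.1
tool_pos: [0.5773, 0.1993, 0.0211]
tool_rot: [-83.0, 90.0, -86.2]
force: [-2.0, -0.5, 2.7]
grip_width: 0.0006
```

>>> drive_tool(increments=[[[0,0,0.05],[0,0,0]],[[0,0,0.05],[0,0,0]],[[0,0,0.05],[0,0,0]],[[0,0,0.05],[0,0,0]],[[0,0,0.05],[0,0,0]],[[0,0,0.05],[0,0,0]],[[0,0,0.05],[0,0,0]],[[0,0,0.05],[0,0,0]],[[0,0,0.05],[0,0,0]],[[0,0,0.05],[0,0,0]]])

```text
time_s: 27.1
tool_pos: [0.5973, 0.1981, 0.0211]
tool_rot: [-107.3, 90.0, -110.6]
force: [-2.3, 0.7, 2.6]
grip_width: 0.0007
```

```bash
python3 st.py 60 100 21.1
```

```text
t 27.1 board mm [ 48.5 100.1] z 21.1 F [-2.27  0.73  2.61] grip 0.0007 q [ 11.1  29.5 -40.7  95.8  21.2  62.7 -39.1]
tool x in world [-0.e+00 -1.e-04 -1.e+00]  jaw yaw err deg 0.14
need tool mm [-0.  -0.1 11.5] units [-0.    -0.002  0.287]
```

>>> drive_tool(increments=[[[0,0,0.05],[0,0,0]],[[0,0,0.05],[0,0,0]],[[0,0,0.05],[0,0,0]],[[0,0,0.05],[0,0,0]],[[0,0,0.05],[0,0,0]],[[0,0,0.03],[0,0,0]],[[0,0,0.01],[0,0,0]],[[0,0,0],[0,0,0]],[[0,0,0],[0,0,0]],[[0,0,0],[0,0,0]]])

```text
time_s: 28.1
tool_pos: [0.6089, 0.1975, 0.0212]
tool_rot: [-7.1, 90.0, -10.4]
force: [-1.5, -0.3, 2.7]
grip_width: 0.0006
```

```bash
python3 avg.py 8
python3 - <<'E'
from cell import env
import cv2
for n in ("scene","top","wrist"):
    cv2.imwrite(f"pics/{n}_end.png",env.read_camera(n)["frame"][:,:,::-1])
E
```

```text
t 28.45 board [ 60.1  100.09] sd [0.01 0.02] z 21.18 sd 0.01 F [-1.65  0.41  3.13] sd [0.56 0.88 0.41]
```

View pics/scene_end.png

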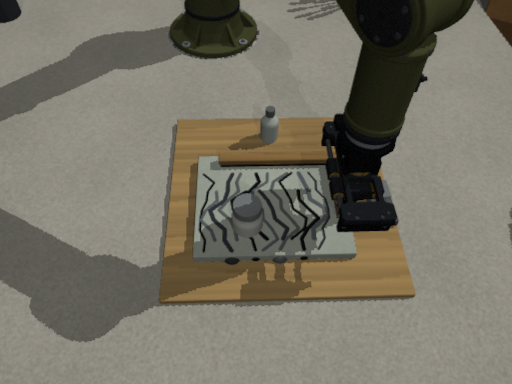

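View pics/wrist_end.png

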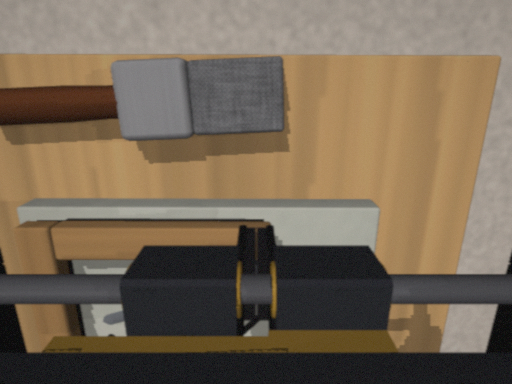

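View pics/top_end.png

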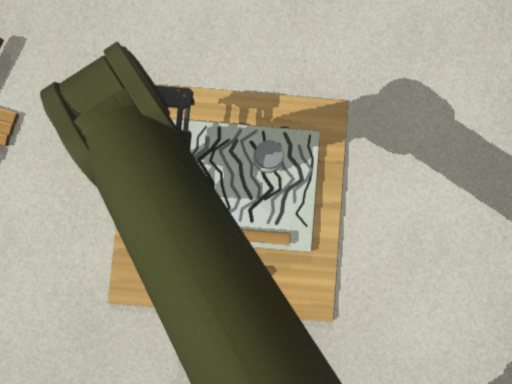

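The wrist view shows the closed tips at about (257,228) on the short leg's end, which ends near (270,228). The bottle (269,125) and jar (247,213) are in the same place in the scene view, and the brush lies clear of the fingers. The hold is steady at 3.1 N, so I'm handing in.

```bash
python3 -c "
from cell import env
print(env.get_obs()['time_s'],env.sign_off())"
```

```text
the job is handed in; nothing more can be done
28.6 None
```

I pressed the edging about 3.5 mm down with closed fingertips and stroked it at about 20 mm/s. The stroke ran from the long leg's free end, round the corner, to the short leg's free end. I handed in at 28.6 s with the tips still pressing there.

**Last checks:**
- **Position:** the tips held at board x 60.1, y 100.1 mm, against the target of 60, 100. They stayed within about 0.5 mm of the centre line all the way.
- **Force:** upward force was 2.4–3.8 N along the stroke and 3.1 N at the end, which is about 3.5 mm of press at 0.9 N per mm.
- **Jar, bottle and brush:** the jar and bottle looked unmoved in the last scene picture. In the last wrist picture the brush lay clear of the fingers; I did not measure its position against the start.

**What disagreed:**
- **TCP reading:** the real fingertips ended about 27 mm short of the reported TCP. At reported heights from 51 mm down to 25 mm, where the edging should have been pressed, there was no force. First contact came at a reported height of about 24.5 mm instead of 52 mm, so I set the depth from the measured force.
- **Edging depth:** I judged how far the edging was pressed from the force alone. The arm hid the contact point in the top and scene views.

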